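# Load the infrared dryer drawer

### The arm

A 6-joint arm with a two-finger parallel gripper is mounted at the origin on a cart in front of the work surface, level with it; the furniture and walls round the work are solid. World frame = base frame: x ahead of the robot, y to its left, z up, the work surface at z = 0. Lengths are in mm, angles in rad, forces in N, time in s.
With the tool pointing down it reaches from about 350 to 875 mm from the base axis. Payload 4.2 kg.
Tool frame: the origin (TCP) lies midway between the tips of the shut fingers; the grasp point (between the pads) lies 19 mm behind it (arm.tcp_to_grasp is the distance from the TCP to the grasp point, in mm); z points along the fingers, y is the line along which they close (so a half turn about z gives the same grasp; the last joint's range is limited). The gripper opens to 85 mm and grips with 20 to 120 N. Pads are 22 mm wide; open, the fingers measure 114 mm over their backs; the gripper's body (76 mm by 85 mm) begins 54 mm behind the grasp point. The pads swing forward as they close: fully open they stand 13 mm farther back than shut.
Start: joints at [1.377, 0.385, 0.008, 0, -1.194, -0.259], TCP at [273.394, 562.01, 231.312] pointing down, gripper open.
Joint ranges: [-3.14, 3.14], [-1.21, 2.06], [-1.07, 1.41], [-3.16, 2.05], [-2.99, -0.16], [-3.1, 3.1]. Speed limits (rad/s): [2.79, 2.79, 3.14, 3.14, 3.14, 3.14].

### API

Orientations are given as a unit quaternion [x, y, z, w].
In Python, from bench import arm, imaging, job, models gives the robot as it stands.
- The arm moves only by the tool arm_command, never from a script. Its argument "rows" is a list of rows, each an object with "grip": the opening, from 0 (shut) to 1 (fully open); "linear": the shift along the tool's x, y, z in mm, a list of three; "rot": the turn, a rotation vector about the tool's x, y, z in rad, a list of three. In form: [{"grip": grip, "linear": [tx, ty, tz], "rot": [rx, ry, rz]}, ...]. A call has 1 to 10 rows; each row is the pose to reach, as a shift and turn from the pose commanded when the call began, along the tool's axes at that moment; what a row does not reach only later rows make up. A row lasts 1/8 s, in which the tool goes at most 62.5 mm and 10.7 degrees, less where a joint would pass 70% of its speed; a pose out of reach is approached as far as the arm can. A call with a gripper value outside its range is refused whole. The fingers move at their own pace and stop on an object; the grip force is fixed at half the most. Time passes only in rows, so rows that repeat a pose let the fingers close. It gives the time, the measured TCP pose, the force, the opening and the grip force at its end, in the units of the state.
- arm.read_state(): the state, without advancing time (a new reading comes with each control period).
- imaging.get_image(name): name is "side" or "top"; returns a dict with "frame" (480x640x3 uint8, red, green, blue), "fx", "fy", "cx", "cy" (pixels), "extrinsics" (4x4, takes a point from world to camera coordinates). Camera axes: x right, y down, z forward; pixel columns grow to the right and rows downward; lengths in mm; the calibration is good to about 2 mm. A picture is of the moment at which its call begins. There is no depth.
- job.job_done(): hands the job in; it is judged then, once.
Trained networks look in a picture, given as the dict that the camera call returned (one of the last four; its "shot" number tells which), for a name from the list of things; names that differ only in an ending like _2 or _b are one class to them, and where a whole thing is asked for, a point or a joint stands for the part that bears it (a point fixed in the world has none). Each returns a list of dicts, best first, with "score" (0 to 1); they miss things now and then, are a little off and sometimes report something else, mostly with a low value. They report only what shows in the picture. A call takes as long as a camera call. They do not tell look-alikes from the thing itself.
- models.spot_in(picture, query): "rect" ([left, top, right, bottom] in pixels, round what is visible of it).
- models.tip_of(picture, query): "pixel" ([column, row] in pixels: a listed point, or the origin of a listed thing).
The state is a dict: "clock": time; "joints": joint angles; "joint_vel": joint speeds; "joint_efforts": joint torques, N m; "position": TCP position; "ee_rot": TCP orientation; "contact_force": force on the tool from outside, world axes, zero at the start; "wrist_torque": the same for the moment, N m; "gripper_width": finger opening in mm; "grasp_force": force on a finger pad.
Only numpy, scipy, OpenCV 4.12 (cv2) and the standard library are available. Lean on these libraries where they do the work, as an engineer would, in place of code of your own. Each camera call takes 0.05 s, during which the arm holds its last target. There are 200 camera calls.

### The job

Put the weighing beakers into the infrared dryer, the white box on the bench at the right: slide the safety catch on its top fully sideways to bare the release button, then press the button so that the spring drawer jumps open. Stand every beaker from the desk upright in the drawer, one to a well; when all are in, push the drawer home until it latches, and at the end the catch must be slid fully back over the button. Leave the open glass vial on the desk and the small amber bottle undisturbed.

Things in the scene. Friction and masses are not known exactly. Their poses are not given: they have to be found in the camera images.
- unit: the infrared dryer, a fixed white box 135 mm deep (x), 270 mm wide (y), 105 mm high. Its own x points from its front (drawer side, facing the robot) to its back, y to the left seen from the front, z up. Origin: on the bench, midway in width, 75 mm behind the housing's front. On its roof two guide rails run along y at x = -14 and +44 mm, 11 mm high, 51 mm clear between them
- drawer (a joint): how far the drawer is out, m: 0 = shut, 0.080 = fully out, towards the unit's -x. A spring (3.6 to 6 N) drives it out; shut, a hook on the release button holds it. To shut it, push its front in with about 10 N (up to 20 N if fast) past the hook to about -0.003 (end stop -0.004), where the hook snaps in; let go, it rests at 0 to 0.001. Not pushed far enough, it springs out again
- drawer_front (a point): centre of the outer face of the drawer front, a plain grey panel 266 mm wide (along the unit's y) and 91 mm high (from 10 to 101 mm above the bench), 10 mm thick; axes as the unit's. The point is 52 mm above the bench and moves with the drawer
- compartment0 (a point): centre of the floor of drawer well 0 (0 left, 1 middle, 2 right, seen from the front), 15 mm above the bench; moves with the drawer; axes as the unit's. A rectangular well 62 mm (x) by 64 mm (y), 16 mm deep, in a metal insert; wells are 80 mm apart along y. The drawer front rises 86 mm above the floor, 35 mm in front of this point. Fully out, the housing begins 49 mm behind it
- compartment1 (a point): centre of the floor of drawer well 1 (0 left, 1 middle, 2 right, seen from the front), 15 mm above the bench; moves with the drawer; axes as the unit's. A rectangular well 62 mm (x) by 64 mm (y), 16 mm deep, in a metal insert; wells are 80 mm apart along y. The drawer front rises 86 mm above the floor, 35 mm in front of this point. Fully out, the housing begins 49 mm behind it
- compartment2 (a point): centre of the floor of drawer well 2 (0 left, 1 middle, 2 right, seen from the front), 15 mm above the bench; moves with the drawer; axes as the unit's. A rectangular well 62 mm (x) by 64 mm (y), 16 mm deep, in a metal insert; wells are 80 mm apart along y. The drawer front rises 86 mm above the floor, 35 mm in front of this point. Fully out, the housing begins 49 mm behind it
- tray (a point): centre of the drawer's tray floor (the same point as compartment1), 15 mm above the bench; axes as the unit's; moves with the drawer
- catch (a joint): how far the safety catch is slid aside, m: 0 = over the button, 0.050 = fully aside, along the unit's +y (left seen from its front). Friction 1.5 N, stays where it is left
- catch_tab (a point): centre of the top of the catch's thumb tab, 139 mm above the bench. The tab is 26 mm along x, 10 mm along y, and stands 17 mm above the catch plate (plate 70 x 40 mm in x and y, its top 122 mm above the bench). Pinch the tab across y or push its side; axes as the unit's
- button (a joint): how far the release button is pressed, m: 0 = up, 0.007 = fully down. Spring 1.5 N (up) to 3.6 N (down), and the drawer latch lets go after 2 to 4 mm
- button_top (a point): centre of the top of the release button, a black disc of 29 mm diameter whose top is 118 mm above the bench when up; covered by the catch plate until the catch is slid aside; axes as the unit's
- beaker_1: small open beaker with a grey dried residue in its bottom, 54 mm outer diameter, 46 mm high, 35 to 70 g; stands on the desk at the robot's left. Origin: centre of its underside, z up. Absent (None) in some runs. Grip it across its outside from above (54 mm), pads 22 to 46 mm above its underside
- beaker_2: small open beaker with a grey dried residue in its bottom, 54 mm outer diameter, 46 mm high, 35 to 70 g; stands on the desk at the robot's left. Origin: centre of its underside, z up. Absent (None) in some runs. Grip it across its outside from above (54 mm), pads 22 to 46 mm above its underside
- beaker_3: small open beaker with a grey dried residue in its bottom, 54 mm outer diameter, 46 mm high, 35 to 70 g; stands on the desk at the robot's left. Origin: centre of its underside, z up. Absent (None) in some runs. Grip it across its outside from above (54 mm), pads 22 to 46 mm above its underside
- open_vial: bystander: open glass vial without a cap, 24 mm diameter, 59 mm tall, on the desk; origin at the centre of its underside
- amber: bystander: amber reagent bottle, 32 mm diameter, 53 mm tall, on the bench to the left of the unit, near the bench's front edge; origin at the centre of its underside
Things that resemble listed ones, but are neither listed nor needed, are in the scene too. Leave any purple look-alike of the beaker_1 alone.

How it is judged:
By the outcome, as a careful person would: the job done as asked, in the order asked, and still so for the second after the job is handed in, with the robot touching nothing.
Of beaker_1, beaker_2, beaker_3 only 2 to 3 are there at a start; the rules pass over those that are not, and their reading is None.
At some moment in a run one of beaker_1, beaker_2, beaker_3 may be knocked a few centimetres aside while the robot is not near it.
It also fails if it takes over 208 s, if anything falls off the work surface, if the arm or the gripper's body presses on something with over 40 N, if the wrist force passes 120 N, or if a joint passes its speed limit or range.

## Working session

There is one attempt and no reset: what is moved stays moved. The work goes in short steps, Python scripts to look and compute and a tool call to move; the robot and the scene stay as the last step left them, time stands still between calls to the robot, and variables do not carry over. Pictures are saved under pics/ and viewed, at most 14 in all, crops included, and the job is handed in when it is done.

Besides the shell and the picture viewer there is one more tool, called after "Request:" as name([rows], argument=value, ...), one row to a line, values as JSON. arm_command: Moves the arm, as the interface text tells. Its arguments: {"type":"object","properties":{"rows":{"type":"array"}},"required":["rows"]}

```bash
ls; mkdir -p pics; cat > h.py <<'E'
import numpy as np, cv2, sys
from bench import arm, imaging, job, models
def ray(p,uv):
    E=np.array(p["extrinsics"]);R,t=E[:3,:3],E[:3,3]
    d=R.T@np.array([(uv[0]-p["cx"])/p["fx"],(uv[1]-p["cy"])/p["fy"],1]);return -R.T@t,d
def atz(p,uv,z):
    o,d=ray(p,uv);return o+d*(z-o[2])/d[2]
def proj(p,X):
    E=np.array(p["extrinsics"]);c=E[:3,:3]@np.array(X)+E[:3,3]
    return [p["fx"]*c[0]/c[2]+p["cx"],p["fy"]*c[1]/c[2]+p["cy"]]
def save(p,n): cv2.imwrite("pics/"+n+".png",cv2.cvtColor(p["frame"],cv2.COLOR_RGB2BGR))
E
python3 - <<'E'
from h import *
np.set_printoptions(precision=1,suppress=True)
s=arm.read_state();print(s["clock"],s["position"],s["ee_rot"])
Z=dict(unit=0,drawer_front=52,catch_tab=139,button_top=118,beaker_1=0,open_vial=0,amber=0,compartment1=15)
for n in("top","side"):
    p=imaging.get_image(n);save(p,n+"0");print(n,ray(p,[320,240]))
    for q in Z:
        for r in models.tip_of(p,q):print(q,np.array(r["pixel"]),round(r["score"],2),atz(p,r["pixel"],Z[q]))
E
```

```text
pics
0.0 [273.1 561.5 230.2] [ 1.  -0.2 -0.   0. ]
top (array([ 382.9,    9.8, 1172. ]), array([ 0.1,  0. , -1. ]))
unit [471.6 214.2] 0.66 [ 532.5 -374.1    0. ]
drawer_front [452.3 235.4] 0.55 [ 471.2 -307.2   52. ]
catch_tab [502.8 211.1] 0.81 [ 522.5 -402.   139. ]
catch_tab [452.3 232.8] 0.2 [ 470.5 -282.6  139. ]
button_top [251.2 260.3] 0.59 [403.6 194.3 118. ]
beaker_1 [250.5 258.8] 0.88 [409.9 216.9   0. ]
beaker_1 [284.7 281.2] 0.86 [350.7 124.7   0. ]
beaker_1 [199.4 217.8] 0.56 [519.5 356.7   0. ]
open_vial [162.9 236. ] 0.7 [469.8 453.9   0. ]
amber [336.6 226.5] 0.68 [497.7 -12.9   0. ]
amber [469.5 213.6] 0.65 [ 534.1 -368.6    0. ]
amber [253.3 256.3] 0.45 [416.6 209.5   0. ]
compartment1 [482.  248.3] 0.88 [ 440.5 -395.1   15. ]
compartment1 [436.5 204. ] 0.82 [ 557.4 -277.    15. ]
compartment1 [459.3 225. ] 0.67 [ 501.8 -336.4   15. ]
side (array([-297.3, -404.5, 1176.8]), array([ 0.5,  0.3, -0.8]))
unit [461.7 302.1] 0.95 [ 534.5 -371.5    0. ]
drawer_front [436.2 298.6] 0.95 [ 471.1 -305.5   52. ]
catch_tab [482.2 279.6] 0.7 [ 534.1 -398.1  139. ]
catch_tab [350.6 257.8] 0.36 [414.1 -50.3 139. ]
button_top [482.  280.3] 0.28 [ 548.3 -398.3  118. ]
beaker_1 [261.8 215.2] 0.82 [513.7 356.1   0. ]
beaker_1 [280.3 251.1] 0.79 [415.1 208.8   0. ]
beaker_1 [287.5 278.7] 0.58 [336.1 126.6   0. ]
beaker_1 [442.8 299.1] 0.44 [ 515.2 -318.8    0. ]
open_vial [232.2 214.7] 0.64 [462.3 446.8   0. ]
open_vial [460.9 325.2] 0.34 [ 458.8 -397.4    0. ]
amber [349.7 257.3] 0.54 [509.7   0.7   0. ]
compartment1 [439.1 280.3] 0.81 [ 562.8 -284.4   15. ]
compartment1 [461.3 324.6] 0.77 [ 451.6 -397.7   15. ]
compartment1 [449.7 301.5] 0.76 [ 507.6 -340.6   15. ]
```

View pics/top0.png

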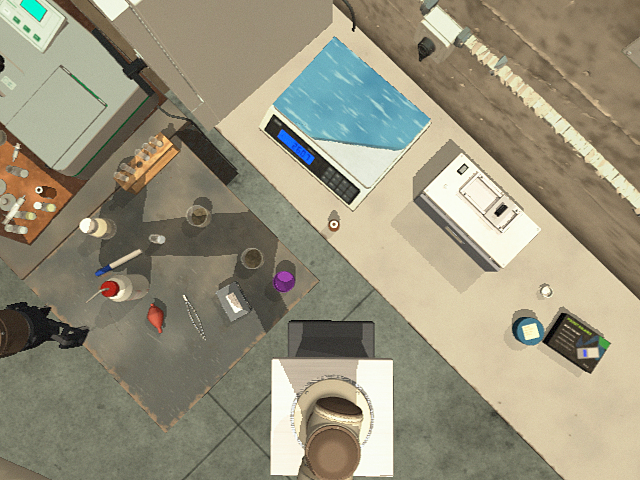

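View pics/side0.png

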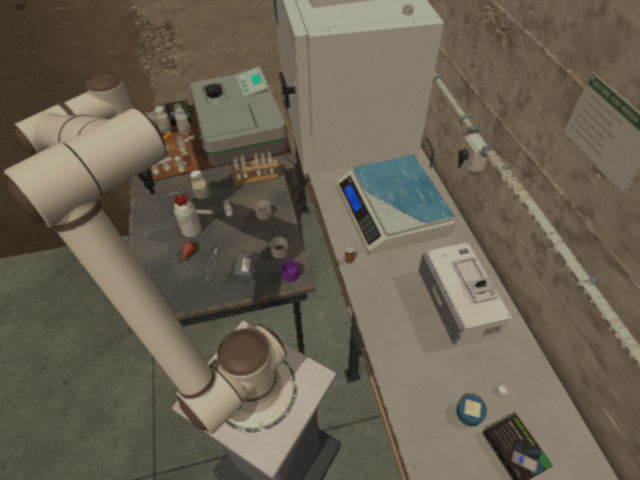

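The top view shows the beaker-like things: clear beakers at (251,258) and (199,216), and a purple look-alike at (285,281), which I will leave alone. Other round things are the vial (157,239) and the amber bottle (334,225). I choose the two clear ones, so one beaker is absent. Next I check with a close crop.

```bash
python3 - <<'E'
import cv2,numpy as np
a=cv2.imread("pics/top0.png");b=cv2.imread("pics/side0.png")
c=lambda i,x,y:cv2.resize(i[y:y+100,x:x+133],(400,300),interpolation=cv2.INTER_CUBIC)
cv2.imwrite("pics/crop1.png",np.vstack([np.hstack([c(a,410,160),c(b,400,240)]),np.hstack([c(a,175,195),c(b,200,190)])]))
E
```

```text
(no output)
```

View pics/crop1.png

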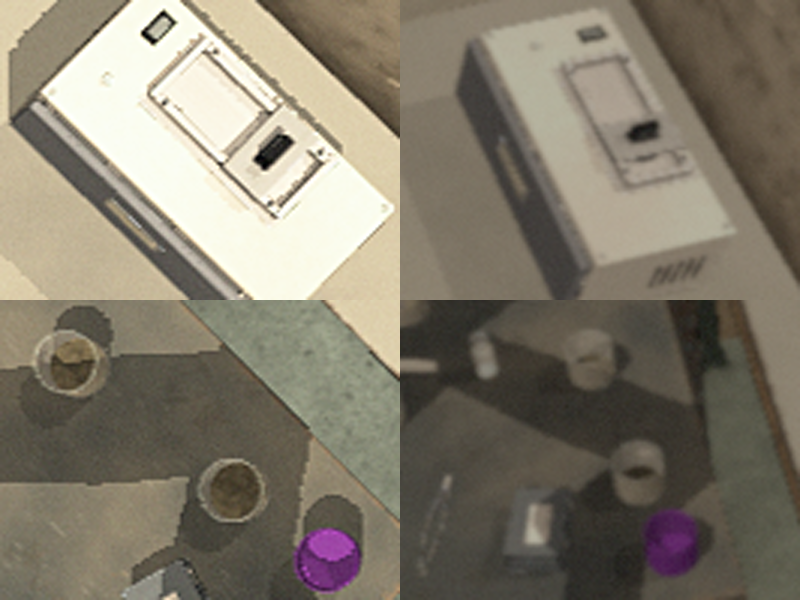

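```bash
python3 - <<'E'
from h import *
np.set_printoptions(precision=1,suppress=True)
p=imaging.get_image("top");s=imaging.get_image("side")
print(atz(p,[500.7,209.7],139),atz(s,[481.3,283.5],139))
g=p["frame"][130:290,395:560].min(2)
for T in(180,200,215):
    m=(g>T).astype(np.uint8);n,l,st,c=cv2.connectedComponentsWithStats(m);k=1+np.argmax(st[1:,4])
    b=cv2.boxPoints(cv2.minAreaRect(np.argwhere(l==k)[:,::-1].astype(np.float32)))+[395,130]
    w=np.array([atz(p,q,105)[:2] for q in b]);e=np.diff(w,axis=0)
    print(T,w.mean(0),np.hypot(*e.T),np.degrees(np.arctan2(e[:,1],e[:,0])))
for q,z in(("drawer_front",52),("catch_tab",139)):
  print(q,[np.array(r["rect"]) for r in models.spot_in(p,q)][:2])
for n,P in(("t",p),("s",s)):
  for r in models.spot_in(P,"beaker_1"):
    x=r["rect"];print(n,np.array(x),r["score"],atz(P,[(x[0]+x[2])/2,(x[1]+x[3])/2],23))
E
```

```text
[ 525.8 -397.2  139. ] [ 520.3 -400.3  139. ]
180 [ 530.9 -365.2] [135.7 269.  133.9] [ -44.  -135.   135.5]
200 [ 530.8 -365.2] [134.7 269.2 132.9] [ -43.9 -134.9  135.6]
215 [ 530.9 -365.3] [134.3 269.2 132.6] [ -43.9 -134.9  135.6]
drawer_front [array([412.7, 195.9, 499.4, 274.2])]
catch_tab [array([487.7, 197.5, 512.9, 227.9])]
t [240.2 247.1 266.4 268.6] 0.93 [411.9 205.6  23. ]
t [187.3 206.5 207.8 227.8] 0.76 [518.5 354.8  23. ]
t [276.  270.8 295.3 291.3] 0.67 [351.8 120.   23. ]
s [279.5 259.8 300.9 280. ] 0.9 [355.6 127.8  23. ]
s [254.9 201.  267.1 218.9] 0.74 [516.5 358.3  23. ]
s [269.7 238.3 290.1 261.5] 0.6 [404.6 200.8  23. ]
```

```bash
cat >> h.py <<'E'
from scipy.spatial.transform import Rotation as Ro
PSI=np.radians(-44.8); O=np.array([536,-370.5])
def U(x,y,z):
    c,s=np.cos(PSI),np.sin(PSI);return [O[0]+c*x-s*y,O[1]+s*x+c*y,z]
def mv(t,yaw=None):
    "target TCP world, yaw(deg) of tool y; None keeps"
    s=arm.read_state();R=Ro.from_quat(s["ee_rot"]);M=R.as_matrix();P=np.array(s["position"])
    d=np.array(t)-P;r=np.zeros(3)
    if yaw is not None:
        a=np.radians(yaw);y=np.array([np.cos(a),np.sin(a),0]);z=np.array([0,0,-1.]);x=np.cross(y,z)
        r=(R.inv()*Ro.from_matrix(np.c_[x,y,z])).as_rotvec()
    print("to",np.round(t,1),"lin",np.round(M.T@d,1),"rot",np.round(r,3),"rows",round(max(np.linalg.norm(d)/62.5,np.degrees(np.linalg.norm(r))/10.7),1))
def st():
    s=arm.read_state();M=Ro.from_quat(s["ee_rot"]).as_matrix()
    print("t",round(s["clock"],2),"P",np.round(s["position"],1),"yaw_y",round(np.degrees(np.arctan2(M[1,1],M[0,1])),1),"tilt",round(np.degrees(np.arccos(-M[2,2])),2),"J",np.round(s["joints"],2),"F",np.round(s["contact_force"],1),"w",round(s["gripper_width"],1),"g",round(s["grasp_force"],1))
E
python3 - <<'E'
from h import *
st();mv(U(15,-28,230),45.2);mv(U(15,-28,230),225.2)
E
```

```text
t 1.2 P [273.4 562.  231.3] yaw_y -115.9 tilt 0.0 J [ 1.38  0.38  0.01 -0.   -1.19 -0.26] F [-0.1 -0.3  0.4] w 85.5 g 0.0
to [ 526.9 -400.9  230. ] lin [649.2 755.    1.3] rot [ 0.     0.    -2.812] rows 15.9
to [ 526.9 -400.9  230. ] lin [649.2 755.    1.3] rot [ 0.    -0.     0.329] rows 15.9
```

Request:
arm_command([
  {"grip": 1, "linear": [325, 378, 0], "rot": [0, 0, 0.33]},
  {"grip": 1, "linear": [325, 378, 0], "rot": [0, 0, 0.33]},
  {"grip": 1, "linear": [325, 378, 0], "rot": [0, 0, 0.33]},
  {"grip": 1, "linear": [325, 378, 0], "rot": [0, 0, 0.33]},
  {"grip": 1, "linear": [649, 755, 0], "rot": [0, 0, 0.33]},
  {"grip": 1, "linear": [649, 755, 0], "rot": [0, 0, 0.33]},
  {"grip": 1, "linear": [649, 755, 0], "rot": [0, 0, 0.33]},
  {"grip": 1, "linear": [649, 755, 0], "rot": [0, 0, 0.33]},
  {"grip": 1, "linear": [649, 755, 0], "rot": [0, 0, 0.33]},
  {"grip": 1, "linear": [649, 755, 0], "rot": [0, 0, 0.33]},
])

```text
clock: 2.45
position: [432.8, -44.4, 231.9]
ee_rot: [0.924, -0.381, 0.001, -0.0]
contact_force: [0.7, 1.2, 0.1]
gripper_width: 85.3
grasp_force: 0.0
```

```bash
python3 - <<'E'
from h import *
st();mv(U(15,-28,180),225.2)
E
```

```text
t 2.45 P [432.8 -44.4 231.9] yaw_y -134.8 tilt 0.1 J [ 0.27  0.05 -0.43  0.   -1.09  0.51] F [0.7 1.2 0.1] w 85.3 g 0.0
to [ 526.9 -400.9  180. ] lin [318.1 186.6  52. ] rot [-0.001 -0.001 -0.   ] rows 6.0
```

Request:
arm_command([
  {"grip": 0.6, "linear": [318, 187, 52], "rot": [0, 0, 0]},
  {"grip": 0.6, "linear": [318, 187, 52], "rot": [0, 0, 0]},
  {"grip": 0.6, "linear": [318, 187, 52], "rot": [0, 0, 0]},
  {"grip": 0.6, "linear": [318, 187, 52], "rot": [0, 0, 0]},
  {"grip": 0.6, "linear": [318, 187, 52], "rot": [0, 0, 0]},
  {"grip": 0.6, "linear": [318, 187, 52], "rot": [0, 0, 0]},
  {"grip": 0.6, "linear": [318, 187, 52], "rot": [0, 0, 0]},
  {"grip": 0.6, "linear": [318, 187, 52], "rot": [0, 0, 0]},
])

```text
clock: 3.45
position: [525.6, -399.3, 178.8]
ee_rot: [0.924, -0.382, -0.001, -0.0]
contact_force: [0.5, 0.4, -0.2]
gripper_width: 51.1
grasp_force: 0.0
```

```bash
python3 - <<'E'
from h import *
st();mv(U(15,-28,126),225.2)
p=imaging.get_image("side");save(p,"x")
i=cv2.imread("pics/x.png")[180:380,380:620];cv2.imwrite("pics/s1.png",cv2.resize(i,None,fx=3,fy=3,interpolation=2))
E
```

```text
t 3.45 P [ 525.6 -399.3  178.8] yaw_y -134.9 tilt 0.06 J [-0.41  0.48  0.03 -0.   -1.12  1.19] F [ 0.5  0.4 -0.2] w 51.1 g 0.0
to [ 526.9 -400.9  126. ] lin [ 2.1  0.2 52.8] rot [ 0.     0.001 -0.002] rows 0.8
```

View pics/s1.png

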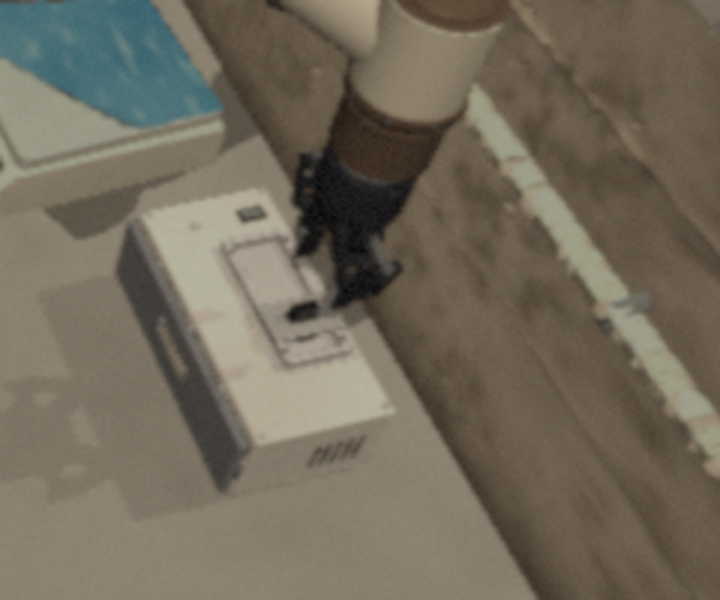

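The tab is at crop (303,312), with the fingers straddling it along the slide direction. I descend and pinch.

Request:
arm_command([
  {"grip": 0.6, "linear": [2, 0, 25], "rot": [0, 0, 0]},
  {"grip": 0.6, "linear": [2, 0, 40], "rot": [0, 0, 0]},
  {"grip": 0.6, "linear": [2, 0, 51], "rot": [0, 0, 0]},
  {"grip": 0.6, "linear": [2, 0, 51], "rot": [0, 0, 0]},
  {"grip": 0.05, "linear": [2, 0, 51], "rot": [0, 0, 0]},
  {"grip": 0.05, "linear": [2, 0, 51], "rot": [0, 0, 0]},
  {"grip": 0.05, "linear": [2, 0, 51], "rot": [0, 0, 0]},
  {"grip": 0.05, "linear": [2, 0, 51], "rot": [0, 0, 0]},
  {"grip": 0.05, "linear": [2, 0, 51], "rot": [0, 0, 0]},
  {"grip": 0.05, "linear": [2, 0, 51], "rot": [0, 0, 0]},
])

```text
clock: 4.75
position: [528.0, -400.7, 129.3]
ee_rot: [0.924, -0.381, 0.001, 0.0]
contact_force: [0.7, 3.2, 6.5]
gripper_width: 8.1
grasp_force: 62.5
```

Request:
arm_command([
  {"grip": 0.05, "linear": [0, -10, 0], "rot": [0, 0, 0]},
  {"grip": 0.05, "linear": [0, -20, 0], "rot": [0, 0, 0]},
  {"grip": 0.05, "linear": [0, -30, 0], "rot": [0, 0, 0]},
  {"grip": 0.05, "linear": [0, -40, 0], "rot": [0, 0, 0]},
  {"grip": 0.05, "linear": [0, -47, 0], "rot": [0, 0, 0]},
  {"grip": 0.05, "linear": [0, -51, 0], "rot": [0, 0, 0]},
  {"grip": 0.05, "linear": [0, -53, 0], "rot": [0, 0, 0]},
  {"grip": 0.05, "linear": [0, -53, 0], "rot": [0, 0, 0]},
])

```text
clock: 5.75
position: [563.3, -365.0, 129.3]
ee_rot: [0.924, -0.381, -0.001, 0.002]
contact_force: [-3.5, -2.7, 5.9]
gripper_width: 7.3
grasp_force: 62.6
```

```bash
python3 - <<'E'
from h import *
st();p=np.array(arm.read_state()["position"]);d=p[:2]-np.array([528,-400.7]);c,s=np.cos(PSI),np.sin(PSI);print(c*d[0]+s*d[1],-s*d[0]+c*d[1])
E
```

```text
t 5.75 P [ 563.3 -365.   129.3] yaw_y -134.9 tilt 0.22 J [-0.33  0.54 -0.    0.   -1.03  1.12] F [-3.5 -2.7  5.9] w 7.3 g 62.6
-0.14837963147992994 50.217747341142854
```

Request:
arm_command([
  {"grip": 0.05, "linear": [0, -3, 0], "rot": [0, 0, 0]},
  {"grip": 0.05, "linear": [0, -3, 0], "rot": [0, 0, 0]},
  {"grip": 0.05, "linear": [0, 0, 0], "rot": [0, 0, 0]},
  {"grip": 0.35, "linear": [0, 0, 0], "rot": [0, 0, 0]},
  {"grip": 0.35, "linear": [0, 0, 0], "rot": [0, 0, 0]},
  {"grip": 0.35, "linear": [0, 0, 0], "rot": [0, 0, 0]},
  {"grip": 0.35, "linear": [0, 0, -50], "rot": [0, 0, 0]},
  {"grip": 0.35, "linear": [0, 0, -110], "rot": [0, 0, 0]},
  {"grip": 0, "linear": [-100, 0, -110], "rot": [0, 0, 0]},
  {"grip": 0, "linear": [-160, 0, -110], "rot": [0, 0, 0]},
])

```text
clock: 7.0
position: [475.8, -273.9, 238.5]
ee_rot: [0.924, -0.382, 0.001, -0.0]
contact_force: [0.6, 1.1, 0.1]
gripper_width: 0.2
grasp_force: 0.0
```

```bash
python3 - <<'E'
from h import *
np.set_printoptions(precision=1,suppress=True)
st()
I=[]
for n in("top","side"):
    p=imaging.get_image(n)
    x,y=(410,150) if n=="top" else (400,230)
    I.append(cv2.resize(p["frame"][y:y+120,x:x+120,::-1],(400,400),interpolation=2))
    for q,z in(("button_top",118),("catch_tab",139)):
        for r in models.tip_of(p,q):
            w=atz(p,r["pixel"],z);d=w[:2]-O;c,s=np.cos(PSI),np.sin(PSI)
            print(n,q,np.array(r["pixel"]),round(r["score"],2),w,"unit",c*d[0]+s*d[1],-s*d[0]+c*d[1])
cv2.imwrite("pics/b.png",np.hstack(I))
E
```

```text
t 7.0 P [ 475.8 -273.9  238.5] yaw_y -134.9 tilt 0.09 J [-0.2  0.2 -0.2 -0.  -1.1  1. ] F [0.6 1.1 0.1] w 0.2 g 0.0
top catch_tab [483.  246.8] 0.58 [ 437.9 -354.1  139. ] unit -81.20264526163234 -57.47946741947567
top catch_tab [163.5 239.6] 0.31 [451.  399.6 139. ] unit -602.967933815692 486.5222973487483
side button_top [476.9 285. ] 0.52 [ 525.7 -391.4  118. ] unit 7.448325425066912 -22.048386172942955
side button_top [450.4 302.5] 0.43 [ 434.2 -349.1  118. ] unit -87.33721098887045 -56.53427335337356
side catch_tab [471.4 266. ] 0.74 [ 563.4 -356.7  139. ] unit 9.715404629648257 29.130422306032912
side catch_tab [351.1 259.9] 0.42 [408.3 -55.2 139. ] unit -312.83831629728775 133.74700904134642
```

View pics/b.png

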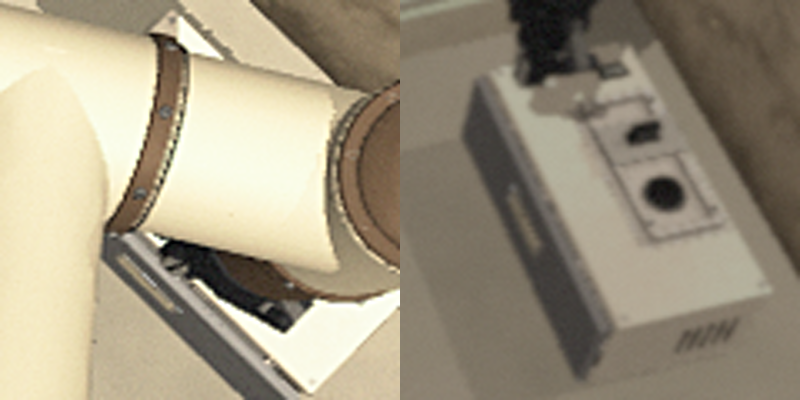

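The side crop shows the button bared at crop (662,193), i.e. pixel (478.6,287.9), and the tab fully aside at (473.5,269.3).

```bash
python3 - <<'E'
from h import *
p=imaging.get_image("side")
for q,z in(([478.6,287.9],118),([473.5,268.8],139)):
    w=atz(p,q,z);d=w[:2]-O;c,s=np.cos(PSI),np.sin(PSI);print(w,c*d[0]+s*d[1],-s*d[0]+c*d[1])
mv(U(15,-28,150),225.2)
E
```

```text
[ 518.86968428 -398.68676208  118.        ] 7.7061860856879445 -32.07110801616307
[ 557.09682448 -365.07525031  139.        ] 11.14722507565748 18.714787887047272
to [ 526.9 -400.9  150. ] lin [123.6  54.1  88.6] rot [-0.    -0.001 -0.001] rows 2.6
```

Request:
arm_command([
  {"grip": 0, "linear": [122, 54, 30], "rot": [0, 0, 0]},
  {"grip": 0, "linear": [122, 54, 70], "rot": [0, 0, 0]},
  {"grip": 0, "linear": [122, 54, 100], "rot": [0, 0, 0]},
  {"grip": 0, "linear": [122, 54, 114], "rot": [0, 0, 0]},
  {"grip": 0, "linear": [122, 54, 119], "rot": [0, 0, 0]},
  {"grip": 0, "linear": [122, 54, 123], "rot": [0, 0, 0]},
  {"grip": 0, "linear": [122, 54, 126], "rot": [0, 0, 0]},
  {"grip": 0, "linear": [122, 54, 126], "rot": [0, 0, 0]},
])

```text
clock: 8.35
position: [525.5, -399.4, 115.0]
ee_rot: [0.925, -0.381, 0.002, 0.0]
contact_force: [-0.3, 0.2, 4.9]
gripper_width: 0.2
grasp_force: 2.4
```

Request:
arm_command([
  {"grip": 0, "linear": [0, 0, 2], "rot": [0, 0, 0]},
  {"grip": 0, "linear": [0, 0, 4], "rot": [0, 0, 0]},
  {"grip": 0, "linear": [0, 0, 4], "rot": [0, 0, 0]},
  {"grip": 0, "linear": [0, 0, -50], "rot": [0, 0, 0]},
  {"grip": 0.5, "linear": [0, 0, -110], "rot": [0, 0, 0]},
  {"grip": 1, "linear": [-60, 0, -140], "rot": [0, 0, 0]},
  {"grip": 1, "linear": [-120, -40, -140], "rot": [0, 0, 0]},
  {"grip": 1, "linear": [-160, -90, -140], "rot": [0, 0, 0]},
  {"grip": 1, "linear": [-200, -140, -140], "rot": [0, 0, 0]},
  {"grip": 1, "linear": [-240, -190, -140], "rot": [0, 0, 0]},
])

```text
clock: 9.6
position: [486.1, -110.2, 251.9]
ee_rot: [0.924, -0.382, -0.0, -0.0]
contact_force: [1.3, -0.1, -0.5]
gripper_width: 85.3
grasp_force: 0.0
```

```bash
cat > look.py <<'E'
from h import *
np.set_printoptions(precision=1,suppress=True)
st()
for n in("top","side"):
    p=imaging.get_image(n);save(p,n+"1")
    for q,z in(("drawer_front",52),("compartment1",15),("button_top",118),("catch_tab",139),("beaker_1",0),("open_vial",0)):
        for r in models.tip_of(p,q):
            w=atz(p,r["pixel"],z);d=w[:2]-O;c,s=np.cos(PSI),np.sin(PSI)
            print(n,q,np.array(r["pixel"]),round(r["score"],2),w,"unit",np.round([c*d[0]+s*d[1],-s*d[0]+c*d[1]],1))
E
python3 look.py
```

```text
t 9.6 P [ 486.1 -110.2  251.9] yaw_y -134.9 tilt 0.04 J [ 0.1  0.1 -0.3 -0.  -1.2  0.7] F [ 1.3 -0.1 -0.5] w 85.3 g 0.0
top drawer_front [429.9 253.1] 0.56 [ 425.7 -249.7   52. ] unit [-163.3    8. ]
top drawer_front [416.8 222.4] 0.36 [ 504.1 -217.    52. ] unit [-130.7   86.4]
top compartment1 [437.5 246.5] 0.79 [ 444.6 -278.4   15. ] unit [-129.7    1. ]
top compartment1 [461.3 266.8] 0.62 [ 391.6 -340.1   15. ] unit [-123.8  -80.2]
top compartment1 [413. 226.] 0.59 [ 498.5 -214.4   15. ] unit [-136.5   84.3]
top button_top [498.3 212.4] 0.61 [ 522.1 -399.6  118. ] unit [ 10.6 -30.4]
top catch_tab [487.  197.9] 0.65 [ 553.7 -365.5  139. ] unit [ 9. 16.]
top catch_tab [435.  246.2] 0.16 [ 438.7 -241.7  139. ] unit [-159.8   22.8]
top beaker_1 [253.7 261.5] 0.9 [402.7 208.3   0. ] unit [-502.4  316.7]
top beaker_1 [200.9 218.4] 0.64 [517.9 352.6   0. ] unit [-522.4  500.3]
top beaker_1 [284.7 280.7] 0.43 [352.1 124.7   0. ] unit [-479.5  221.8]
top open_vial [160.8 237.3] 0.41 [466.3 459.5   0. ] unit [-634.3  539.8]
side drawer_front [411.  305.2] 0.85 [ 413.4 -252.2   52. ] unit [
[... 168 characters left out ...]
 -3.3]
side compartment1 [435.3 330.5] 0.89 [ 395.7 -341.1   15. ] unit [-120.3  -78. ]
side compartment1 [408.1 304.7] 0.62 [ 433.9 -239.1   15. ] unit [-165.    21.3]
side compartment1 [413.4 282.9] 0.59 [ 513.4 -220.5   15. ] unit [-121.8   90.5]
side button_top [479.7 281.2] 0.5 [ 542.1 -393.8  118. ] unit [ 20.7 -12.2]
side catch_tab [475.5 267.8] 0.61 [ 563.3 -368.7  139. ] unit [18.1 20.5]
side catch_tab [433.7 330. ] 0.52 [ 321.  -343.8  139. ] unit [-171.4 -132.6]
side beaker_1 [289.5 275.9] 0.85 [348.2 127.2   0. ] unit [-484.   220.9]
side beaker_1 [265.1 217.4] 0.67 [511.2 340.    0. ] unit [-518.3  486.7]
side open_vial [232.8 214.4] 0.52 [464.5 445.9   0. ] unit [-626.   528.9]
```

```bash
python3 - <<'E'
from h import *
mv([409,209,130],225.2)
E
```

```text
to [409 209 130] lin [-282.2 -173.2  122.2] rot [ 0.     0.    -0.002] rows 5.6
```

Request:
arm_command([
  {"grip": 1, "linear": [-280, -173, 20], "rot": [0, 0, 0]},
  {"grip": 1, "linear": [-280, -173, 20], "rot": [0, 0, 0]},
  {"grip": 1, "linear": [-280, -173, 20], "rot": [0, 0, 0]},
  {"grip": 1, "linear": [-280, -173, 20], "rot": [0, 0, 0]},
  {"grip": 1, "linear": [-282, -173, 60], "rot": [0, 0, 0]},
  {"grip": 1, "linear": [-282, -173, 100], "rot": [0, 0, 0]},
  {"grip": 1, "linear": [-282, -173, 122], "rot": [0, 0, 0]},
  {"grip": 1, "linear": [-282, -173, 122], "rot": [0, 0, 0]},
])

```text
clock: 11.3
position: [407.8, 208.7, 128.8]
ee_rot: [0.924, -0.381, -0.001, 0.002]
contact_force: [1.1, -0.7, 0.6]
gripper_width: 85.5
grasp_force: 0.0
```

```bash
python3 - <<'E'
from h import *
st();I=[]
for n in("top","side"):
    p=imaging.get_image(n);x,y=(190,190) if n=="top" else (220,180)
    f=p["frame"].copy()
    I.append(cv2.resize(f[y:y+120,x:x+120,::-1],(400,400),interpolation=2))
    for X in([409,209,0],[516,355,0]):
        u=[int(round((v-o)*400/120)) for v,o in zip(proj(p,X),(x,y))];print(n,X,u);cv2.circle(I[-1],u,3,(0,0,255),-1)
cv2.imwrite("pics/g.png",np.hstack(I))
E
```

```text
t 11.3 P [407.8 208.7 128.8] yaw_y -134.8 tilt 0.26 J [ 0.83  0.22 -0.53 -0.   -0.83 -0.04] F [ 1.1 -0.7  0.6] w 85.5 g 0.0
top [409, 209, 0] [212, 230]
top [516, 355, 0] [33, 97]
side [409, 209, 0] [197, 241]
side [516, 355, 0] [141, 116]
```

View pics/g.png

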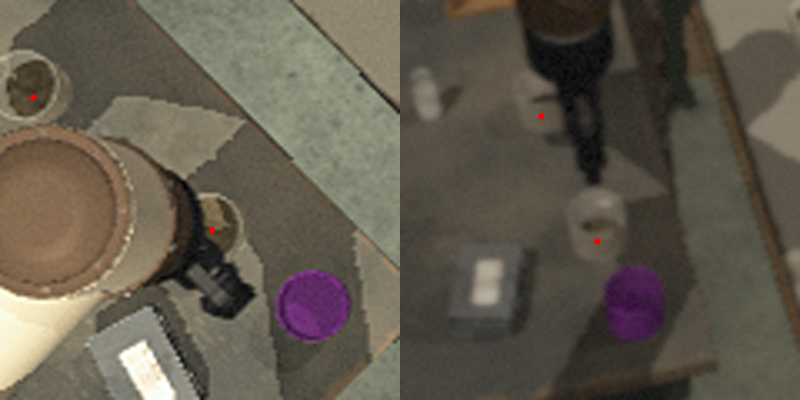

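Beaker A sits under the gripper at side-crop (597,235) and matches the projected estimate. B is still near its estimate. I descend and grip A.

Request:
arm_command([
  {"grip": 1, "linear": [2, 0, 40], "rot": [0, 0, 0]},
  {"grip": 1, "linear": [2, 0, 80], "rot": [0, 0, 0]},
  {"grip": 1, "linear": [2, 0, 105], "rot": [0, 0, 0]},
  {"grip": 1, "linear": [2, 0, 113], "rot": [0, 0, 0]},
  {"grip": 1, "linear": [2, 0, 113], "rot": [0, 0, 0]},
  {"grip": 0.4, "linear": [2, 0, 113], "rot": [0, 0, 0]},
  {"grip": 0.4, "linear": [2, 0, 113], "rot": [0, 0, 0]},
  {"grip": 0.4, "linear": [2, 0, 113], "rot": [0, 0, 0]},
  {"grip": 0.4, "linear": [2, 0, 113], "rot": [0, 0, 0]},
  {"grip": 0.4, "linear": [2, 0, 113], "rot": [0, 0, 0]},
])

```text
clock: 12.65
position: [411.0, 208.7, 18.9]
ee_rot: [0.925, -0.381, 0.001, -0.001]
contact_force: [-1.2, -0.0, 7.0]
gripper_width: 51.9
grasp_force: 62.2
```

```bash
python3 - <<'E'
from h import *
st();mv([409,209,180]);mv([450,0,200],225.2);mv(U(-124,-80,190),225.2)
E
```

```text
t 12.65 P [411.  208.7  18.9] yaw_y -134.8 tilt 0.17 J [ 0.82  0.4  -0.65  0.   -0.52 -0.04] F [-1.2 -0.   7. ] w 51.9 g 62.2
to [409 209 180] lin [  -1.6    0.7 -161.1] rot [0. 0. 0.] rows 2.6
to [450   0 200] lin [ 174.8  120.1 -181.4] rot [-0.003 -0.    -0.   ] rows 4.5
to [ 391.6 -339.9  190. ] lin [ 372.9  402.4 -172.2] rot [-0.003 -0.    -0.   ] rows 9.2
```

Request:
arm_command([
  {"grip": 0.4, "linear": [0, 0, -50], "rot": [0, 0, 0]},
  {"grip": 0.4, "linear": [0, 0, -110], "rot": [0, 0, 0]},
  {"grip": 0.4, "linear": [0, 0, -170], "rot": [0, 0, 0]},
  {"grip": 0.4, "linear": [50, 45, -180], "rot": [0, 0, 0]},
  {"grip": 0.4, "linear": [95, 85, -180], "rot": [0, 0, 0]},
  {"grip": 0.4, "linear": [140, 125, -180], "rot": [0, 0, 0]},
  {"grip": 0.4, "linear": [180, 170, -180], "rot": [0, 0, 0]},
  {"grip": 0.4, "linear": [220, 215, -180], "rot": [0, 0, 0]},
  {"grip": 0.4, "linear": [260, 260, -180], "rot": [0, 0, 0]},
  {"grip": 0.4, "linear": [295, 305, -180], "rot": [0, 0, 0]},
])

```text
clock: 13.9
position: [403.7, -218.3, 198.0]
ee_rot: [0.924, -0.382, 0.001, -0.0]
contact_force: [1.1, -0.0, -1.0]
gripper_width: 51.8
grasp_force: 63.2
```

```bash
python3 - <<'E'
from h import *
st();mv(U(-124,-80,135),225.2)
E
```

```text
t 13.9 P [ 403.7 -218.3  198. ] yaw_y -134.9 tilt 0.09 J [-0.14  0.13 -0.43 -0.   -1.01  0.93] F [ 1.1 -0.  -1. ] w 51.8 g 63.2
to [ 391.6 -339.9  135. ] lin [77.1 94.7 63. ] rot [-0.001 -0.001 -0.001] rows 2.2
```

Request:
arm_command([
  {"grip": 0.4, "linear": [40, 48, 0], "rot": [0, 0, 0]},
  {"grip": 0.4, "linear": [77, 95, 20], "rot": [0, 0, 0]},
  {"grip": 0.4, "linear": [77, 95, 50], "rot": [0, 0, 0]},
  {"grip": 0.4, "linear": [77, 95, 60], "rot": [0, 0, 0]},
  {"grip": 0.4, "linear": [77, 95, 60], "rot": [0, 0, 0]},
])

```text
clock: 14.52
position: [391.7, -337.6, 137.4]
ee_rot: [0.925, -0.381, -0.0, 0.0]
contact_force: [1.5, 0.2, 0.3]
gripper_width: 51.9
grasp_force: 63.2
```

```bash
python3 - <<'E'
from h import *
st();I=[]
for n in("top","side"):
    p=imaging.get_image(n);x,y=(390,180) if n=="top" else (380,240)
    I.append(cv2.resize(p["frame"][y:y+120,x:x+120,::-1],(400,400),interpolation=2))
    for X,c in((U(-124,-80,15),(0,0,255)),(U(-124,0,15),(0,0,255)),(U(-124,80,15),(0,0,255)),(U(-169,133,101),(0,255,0)),(U(-169,-133,101),(0,255,0)),(U(-159,0,101),(0,255,0))):
        u=[int(round((v-o)*400/120)) for v,o in zip(proj(p,X),(x,y))];cv2.circle(I[-1],u,3,c,-1)
cv2.imwrite("pics/w.png",np.hstack(I))
E
```

```text
t 14.53 P [ 391.7 -337.6  137.4] yaw_y -134.8 tilt 0.05 J [-0.4   0.3  -0.39  0.   -0.89  1.19] F [1.5 0.2 0.3] w 51.9 g 63.2
```

View pics/w.png

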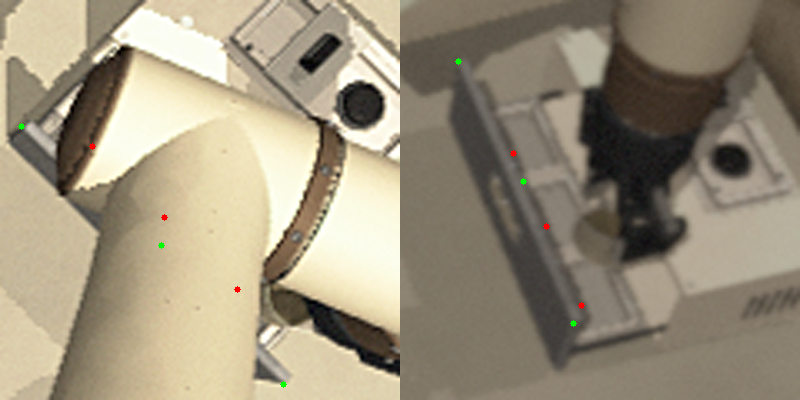

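```bash
python3 - <<'E'
from h import *
I=[]
for n in("top","side"):
    p=imaging.get_image(n);x,y=(395,185) if n=="top" else (385,245)
    k=4;im=cv2.resize(cv2.imread(f"pics/{n}1.png")[y:y+110,x:x+100],None,fx=k,fy=k,interpolation=2)
    for yc in(-80,0,80):
        q=np.array([[int(round((v-o+.5)*k)) for v,o in zip(proj(p,U(-124+a*31,yc+b*32,31)),(x,y))] for a,b in((1,1),(1,-1),(-1,-1),(-1,1))])
        cv2.polylines(im,[q],True,(0,0,255))
    q=np.array([[int(round((v-o+.5)*k)) for v,o in zip(proj(p,U(a,b,101)),(x,y))] for a,b in((-169,133),(-169,-133),(-159,-133),(-159,133))])
    cv2.polylines(im,[q],True,(0,255,0));I.append(im)
cv2.imwrite("pics/w2.png",np.hstack(I))
E
```

```text
(no output)
```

View pics/w2.png

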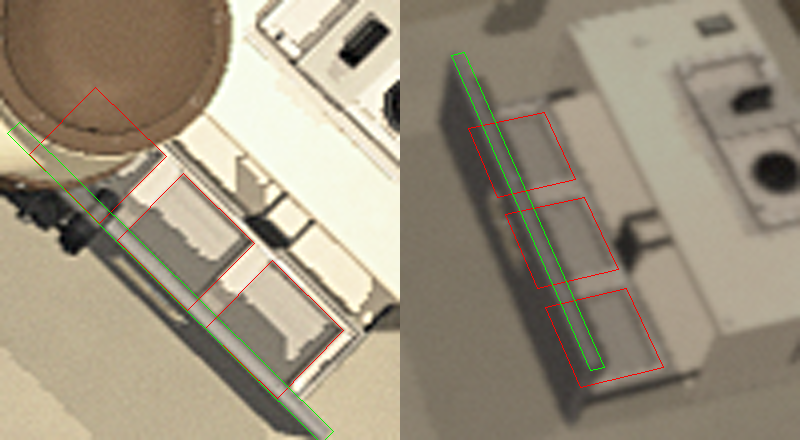

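The predicted well outlines (red) match the wells in both views to about 2 mm. I lower A into well 2.

Request:
arm_command([
  {"grip": 0.4, "linear": [1.5, 1.5, 0], "rot": [0, 0, 0]},
  {"grip": 0.4, "linear": [1.5, 1.5, 20], "rot": [0, 0, 0]},
  {"grip": 0.4, "linear": [1.5, 1.5, 40], "rot": [0, 0, 0]},
  {"grip": 0.4, "linear": [1.5, 1.5, 60], "rot": [0, 0, 0]},
  {"grip": 0.4, "linear": [1.5, 1.5, 75], "rot": [0, 0, 0]},
  {"grip": 0.4, "linear": [1.5, 1.5, 82], "rot": [0, 0, 0]},
  {"grip": 0.4, "linear": [1.5, 1.5, 89], "rot": [0, 0, 0]},
  {"grip": 0.4, "linear": [1.5, 1.5, 89], "rot": [0, 0, 0]},
])

```text
clock: 15.72
position: [391.7, -340.2, 48.2]
ee_rot: [0.924, -0.381, -0.0, 0.0]
contact_force: [-0.5, 0.2, -0.5]
gripper_width: 52.1
grasp_force: 63.2
```

Request:
arm_command([
  {"grip": 0.4, "linear": [0, 0, 4], "rot": [0, 0, 0]},
  {"grip": 0.4, "linear": [0, 0, 8], "rot": [0, 0, 0]},
  {"grip": 0.4, "linear": [0, 0, 11], "rot": [0, 0, 0]},
  {"grip": 0.4, "linear": [0, 0, 12.5], "rot": [0, 0, 0]},
  {"grip": 0.4, "linear": [0, 0, 12.5], "rot": [0, 0, 0]},
])

```text
clock: 16.35
position: [391.7, -340.2, 35.7]
ee_rot: [0.924, -0.381, -0.0, 0.0]
contact_force: [-0.6, -0.3, -0.8]
gripper_width: 51.7
grasp_force: 63.2
```

Request:
arm_command([
  {"grip": 0.4, "linear": [0, 0, 1.5], "rot": [0, 0, 0]},
  {"grip": 0.4, "linear": [0, 0, 2.5], "rot": [0, 0, 0]},
  {"grip": 0.4, "linear": [0, 0, 2.5], "rot": [0, 0, 0]},
  {"grip": 0.65, "linear": [0, 0, 2.5], "rot": [0, 0, 0]},
  {"grip": 0.8, "linear": [0, 0, 2.5], "rot": [0, 0, 0]},
  {"grip": 0.8, "linear": [0, 0, 2.5], "rot": [0, 0, 0]},
  {"grip": 0.8, "linear": [0, 0, -20], "rot": [0, 0, 0]},
  {"grip": 0.8, "linear": [0, 0, -60], "rot": [0, 0, 0]},
  {"grip": 1, "linear": [0, 0, -120], "rot": [0, 0, 0]},
  {"grip": 1, "linear": [0, 0, -175], "rot": [0, 0, 0]},
])

```text
clock: 17.6
position: [391.6, -340.2, 212.6]
ee_rot: [0.924, -0.381, 0.0, 0.0]
contact_force: [1.6, -0.5, -0.8]
gripper_width: 85.2
grasp_force: 0.0
```

```bash
python3 - <<'E'
from h import *
st();p=imaging.get_image("side")
for n in("side","top"):
  p=imaging.get_image(n)
  for r in models.tip_of(p,"beaker_1"):print(n,np.round(r["pixel"],1),round(r["score"],2),np.round(atz(p,r["pixel"],0),1))
  if n=="side":I=cv2.resize(p["frame"][245:355,385:485,::-1],None,fx=4,fy=4,interpolation=2)
cv2.imwrite("pics/p1.png",I);mv([516,354,200],225.2)
E
```

```text
t 17.6 P [ 391.6 -340.2  212.6] yaw_y -134.8 tilt 0.01 J [-0.4   0.22 -0.28  0.   -1.07  1.19] F [ 1.6 -0.5 -0.8] w 85.2 g 0.0
side [436.3 333. ] 0.69 [ 398.6 -345.8   -0. ]
side [290.8 277.6] 0.69 [344.9 120.1   0. ]
side [266.3 214.1] 0.43 [526.1 345.6   0. ]
top [200.6 217.5] 0.89 [520.3 353.4   0. ]
top [286.4 280.8] 0.65 [351.8 120.2   0. ]
to [516 354 200] lin [-401.1 -579.7   10.8] rot [-0.     0.001 -0.001] rows 11.3
```

View pics/p1.png

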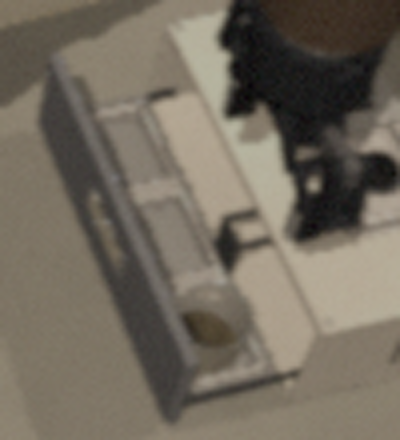

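A is upright in well 2 (crop (210,325)). Now I fetch B.

Request:
arm_command([
  {"grip": 1, "linear": [-200, -290, 10], "rot": [0, 0, 0]},
  {"grip": 1, "linear": [-200, -290, 10], "rot": [0, 0, 0]},
  {"grip": 1, "linear": [-200, -290, 10], "rot": [0, 0, 0]},
  {"grip": 1, "linear": [-200, -290, 10], "rot": [0, 0, 0]},
  {"grip": 1, "linear": [-200, -290, 10], "rot": [0, 0, 0]},
  {"grip": 1, "linear": [-300, -435, 10], "rot": [0, 0, 0]},
  {"grip": 1, "linear": [-300, -435, 10], "rot": [0, 0, 0]},
  {"grip": 1, "linear": [-300, -435, 10], "rot": [0, 0, 0]},
])

```text
clock: 18.85
position: [479.9, 153.3, 199.0]
ee_rot: [0.924, -0.381, -0.001, 0.002]
contact_force: [1.4, 0.0, -0.0]
gripper_width: 85.4
grasp_force: 0.0
```

```bash
python3 - <<'E'
from h import *
st();I=[]
for n in("top","side"):
    p=imaging.get_image(n);x,y=(140,170) if n=="top" else (210,160)
    I.append(cv2.resize(p["frame"][y:y+90,x:x+90,::-1],(400,400),interpolation=2))
    for r in models.tip_of(p,"beaker_1"):print(n,np.round(r["pixel"],1),round(r["score"],2),np.round(atz(p,r["pixel"],0),1))
    for z in(0,46):
        q=np.array([[int(round((v-o+.5)*400/90)) for v,o in zip(proj(p,[517+27*np.cos(a),354+27*np.sin(a),z]),(x,y))] for a in np.arange(0,6.28,.3)])
        cv2.polylines(I[-1],[q],True,(0,0,255))
cv2.imwrite("pics/g2.png",np.hstack(I));mv([517,354,130],225.2)
E
```

```text
t 18.85 P [479.9 153.3 199. ] yaw_y -134.8 tilt 0.22 J [ 0.63  0.21 -0.33 -0.   -1.04  0.16] F [ 1.4  0.  -0. ] w 85.4 g 0.0
top [457.9 268.6] 0.87 [ 386.9 -335.6    0. ]
top [284.7 280.3] 0.85 [353.1 124.7   0. ]
side [437.  332.6] 0.8 [ 400.9 -347.1    0. ]
side [265.7 215.3] 0.74 [520.3 344.1   0. ]
side [286.6 275.8] 0.74 [343.8 135.3   0. ]
to [517 354 130] lin [-115.4 -169.8   68. ] rot [0.005 0.001 0.001] rows 3.5
```

View pics/g2.png

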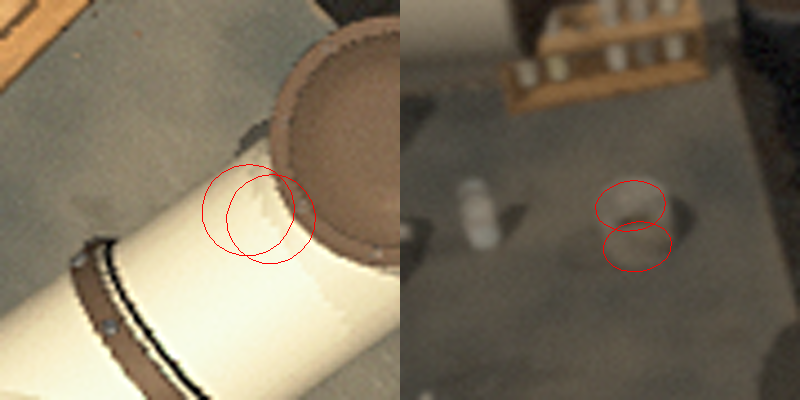

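B is confirmed at side-crop (637,222), about 3 mm from the estimate, so I use (520,351).

```bash
python3 - <<'E'
from h import *
mv([520,351,130],225.2)
E
```

```text
to [520 351 130] lin [-111.2 -169.8   68. ] rot [0.005 0.001 0.001] rows 3.4
```

Request:
arm_command([
  {"grip": 1, "linear": [-40, -60, 0], "rot": [0, 0, 0]},
  {"grip": 1, "linear": [-75, -115, 10], "rot": [0, 0, 0]},
  {"grip": 1, "linear": [-111, -170, 30], "rot": [0, 0, 0]},
  {"grip": 1, "linear": [-111, -170, 68], "rot": [0.004, 0, 0]},
  {"grip": 1, "linear": [-111, -170, 68], "rot": [0.004, 0, 0]},
])

```text
clock: 19.68
position: [519.8, 348.0, 127.6]
ee_rot: [0.924, -0.382, -0.002, 0.003]
contact_force: [-0.6, -0.8, -0.5]
gripper_width: 85.7
grasp_force: 0.0
```

```bash
python3 - <<'E'
from h import *
st();mv([520,351,17],225.2);p=imaging.get_image("side")
for r in models.tip_of(p,"beaker_1"):print(np.round(r["pixel"],1),round(r["score"],2),np.round(atz(p,r["pixel"],0),1))
E
```

```text
t 19.68 P [519.8 348.  127.6] yaw_y -134.9 tilt 0.42 J [ 0.85  0.48 -0.12 -0.   -0.98 -0.06] F [-0.6 -0.8 -0.5] w 85.7 g 0.0
to [520 351  17] lin [ -1.9  -3.1 110.6] rot [ 0.007  0.    -0.002] rows 1.8
[287.4 276.5] 0.69 [342.9 131.6   0. ]
[433.9 330.6] 0.59 [ 402.3 -337.     0. ]
[266.5 215.8] 0.56 [519.8 340.3   0. ]
```

Request:
arm_command([
  {"grip": 1, "linear": [-1.5, -2, 40], "rot": [0.007, 0, 0]},
  {"grip": 1, "linear": [-1.5, -2, 80], "rot": [0.007, 0, 0]},
  {"grip": 1, "linear": [-1.5, -2, 103], "rot": [0.007, 0, 0]},
  {"grip": 1, "linear": [-1.5, -2, 111], "rot": [0.007, 0, 0]},
  {"grip": 1, "linear": [-1.5, -2, 111], "rot": [0.007, 0, 0]},
  {"grip": 0.4, "linear": [-1.5, -2, 111], "rot": [0.007, 0, 0]},
  {"grip": 0.4, "linear": [-1.5, -2, 111], "rot": [0.007, 0, 0]},
  {"grip": 0.4, "linear": [-1.5, -2, 111], "rot": [0.007, 0, 0]},
  {"grip": 0.4, "linear": [-1.5, -2, 111], "rot": [0.007, 0, 0]},
  {"grip": 0.4, "linear": [-1.5, -2, 111], "rot": [0.007, 0, 0]},
])

```text
clock: 21.02
position: [523.6, 354.2, 23.9]
ee_rot: [0.925, -0.381, 0.003, -0.006]
contact_force: [0.3, 0.3, 5.8]
gripper_width: 52.3
grasp_force: 63.2
```

```bash
python3 - <<'E'
from h import *
st();mv(U(-124,80,190),225.2)
E
```

```text
t 21.02 P [523.6 354.2  23.9] yaw_y -134.8 tilt 0.81 J [ 0.85  0.6  -0.22  0.   -0.74 -0.06] F [0.3 0.3 5.8] w 52.3 g 63.2
to [ 504.4 -226.4  190. ] lin [ 395.6  423.  -171.9] rot [-0.014 -0.    -0.   ] rows 9.7
```

Request:
arm_command([
  {"grip": 0.4, "linear": [0, 0, -50], "rot": [0, 0, 0]},
  {"grip": 0.4, "linear": [0, 0, -110], "rot": [0, 0, 0]},
  {"grip": 0.4, "linear": [0, 0, -170], "rot": [0, 0, 0]},
  {"grip": 0.4, "linear": [45, 45, -180], "rot": [-0.007, 0, 0]},
  {"grip": 0.4, "linear": [85, 90, -180], "rot": [-0.007, 0, 0]},
  {"grip": 0.4, "linear": [125, 135, -180], "rot": [-0.007, 0, 0]},
  {"grip": 0.4, "linear": [165, 180, -180], "rot": [-0.007, 0, 0]},
  {"grip": 0.4, "linear": [205, 225, -180], "rot": [-0.007, 0, 0]},
  {"grip": 0.4, "linear": [245, 265, -180], "rot": [-0.007, 0, 0]},
  {"grip": 0.4, "linear": [285, 305, -180], "rot": [-0.007, 0, 0]},
])

```text
clock: 22.28
position: [507.7, -67.0, 198.9]
ee_rot: [0.924, -0.381, 0.001, -0.002]
contact_force: [0.4, -0.3, -1.0]
gripper_width: 51.6
grasp_force: 63.1
```

```bash
python3 - <<'E'
from h import *
st();mv(U(-124,80,150),225.2)
E
```

```text
t 22.27 P [507.7 -67.  198.9] yaw_y -134.8 tilt 0.27 J [ 0.18  0.22 -0.32 -0.   -1.03  0.61] F [ 0.4 -0.3 -1. ] w 51.6 g 63.1
to [ 504.4 -226.4  150. ] lin [110.  115.6  48.4] rot [-0.005 -0.    -0.   ] rows 2.7
```

Request:
arm_command([
  {"grip": 0.4, "linear": [40, 42, 0], "rot": [-0.005, 0, 0]},
  {"grip": 0.4, "linear": [80, 84, 0], "rot": [-0.005, 0, 0]},
  {"grip": 0.4, "linear": [110, 116, 20], "rot": [-0.005, 0, 0]},
  {"grip": 0.4, "linear": [110, 116, 48], "rot": [-0.005, 0, 0]},
  {"grip": 0.4, "linear": [110, 116, 48], "rot": [-0.005, 0, 0]},
])

```text
clock: 22.9
position: [502.5, -225.1, 148.0]
ee_rot: [0.924, -0.382, -0.003, 0.001]
contact_force: [1.1, 0.0, -0.5]
gripper_width: 52.1
grasp_force: 63.1
```

```bash
python3 - <<'E'
from h import *
st();mv(U(-124,80,50),225.2);p=imaging.get_image("side");x,y=385,210;k=4
I=cv2.resize(p["frame"][y:y+140,x:x+130,::-1],None,fx=k,fy=k,interpolation=2)
s=arm.read_state()["position"]
for z in(-22,24):
    q=np.array([[int(round((v-o+.5)*k)) for v,o in zip(proj(p,[s[0]+27*np.cos(a),s[1]+27*np.sin(a),s[2]+z]),(x,y))] for a in np.arange(0,6.28,.3)])
    cv2.polylines(I,[q],True,(0,0,255))
cv2.imwrite("pics/g3.png",I)
E
```

```text
t 22.9 P [ 502.5 -225.1  148. ] yaw_y -134.9 tilt 0.36 J [-0.13  0.34 -0.29  0.   -0.95  0.91] F [ 1.1  0.  -0.5] w 52.1 g 63.1
to [ 504.4 -226.4   50. ] lin [ 2.7 -0.8 98. ] rot [ 0.004  0.005 -0.002] rows 1.6
```

View pics/g3.png

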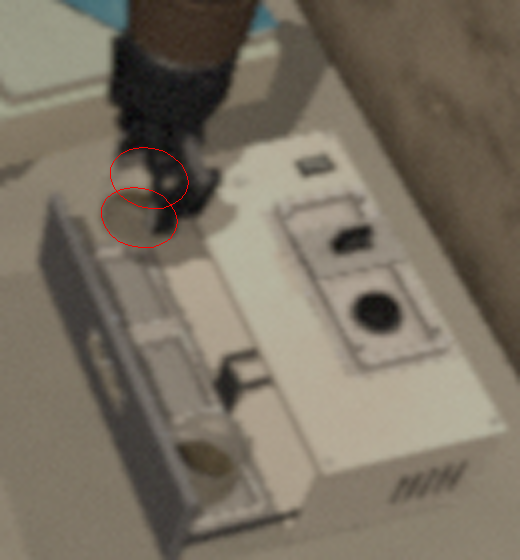

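The held beaker matches the outline centred on the tool (crop (140,200)), and well 0 is below it. I lower it.

Request:
arm_command([
  {"grip": 0.4, "linear": [2.5, -0.5, 20], "rot": [0, 0, 0]},
  {"grip": 0.4, "linear": [2.5, -0.5, 45], "rot": [0, 0, 0]},
  {"grip": 0.4, "linear": [2.5, -0.5, 70], "rot": [0, 0, 0]},
  {"grip": 0.4, "linear": [2.5, -0.5, 85], "rot": [0, 0, 0]},
  {"grip": 0.4, "linear": [2.5, -0.5, 92], "rot": [0, 0, 0]},
  {"grip": 0.4, "linear": [2.5, -0.5, 98], "rot": [0, 0, 0]},
  {"grip": 0.4, "linear": [2.5, -0.5, 98], "rot": [0, 0, 0]},
])

```text
clock: 23.82
position: [506.8, -226.5, 52.4]
ee_rot: [0.924, -0.381, -0.0, 0.0]
contact_force: [0.5, -0.3, -0.1]
gripper_width: 52.1
grasp_force: 63.1
```

```bash
python3 - <<'E'
from h import *
st();mv(U(-124,80,40),225.2)
E
```

```text
t 23.82 P [ 506.8 -226.5   52.4] yaw_y -134.8 tilt 0.05 J [-0.13  0.46 -0.38  0.   -0.72  0.91] F [ 0.5 -0.3 -0.1] w 52.1 g 63.1
to [ 504.4 -226.4   40. ] lin [-1.8  1.6 12.4] rot [ 0.001 -0.    -0.001] rows 0.2
```

Request:
arm_command([
  {"grip": 0.4, "linear": [-1, 1.5, 4], "rot": [0, 0, 0]},
  {"grip": 0.4, "linear": [-1, 1.5, 8], "rot": [0, 0, 0]},
  {"grip": 0.4, "linear": [-1, 1.5, 11], "rot": [0, 0, 0]},
  {"grip": 0.4, "linear": [-1, 1.5, 13], "rot": [0, 0, 0]},
  {"grip": 0.4, "linear": [-1, 1.5, 13], "rot": [0, 0, 0]},
])

```text
clock: 24.45
position: [504.8, -226.9, 39.7]
ee_rot: [0.924, -0.381, -0.0, 0.001]
contact_force: [-1.7, 0.1, 3.6]
gripper_width: 52.0
grasp_force: 63.5
```

Request:
arm_command([
  {"grip": 0.65, "linear": [0, 0, 0], "rot": [0, 0, 0]},
  {"grip": 0.8, "linear": [0, 0, 0], "rot": [0, 0, 0]},
  {"grip": 0.8, "linear": [0, 0, 0], "rot": [0, 0, 0]},
  {"grip": 0.8, "linear": [0, 0, -20], "rot": [0, 0, 0]},
  {"grip": 0.8, "linear": [0, 0, -60], "rot": [0, 0, 0]},
  {"grip": 0.5, "linear": [0, 0, -110], "rot": [0, 0, 0]},
  {"grip": 0, "linear": [-30, 0, -150], "rot": [0, 0, 0]},
  {"grip": 0, "linear": [-90, 0, -150], "rot": [0, 0, 0]},
  {"grip": 0, "linear": [-150, 0, -150], "rot": [0, 0, 0]},
  {"grip": 0, "linear": [-150, 0, -150], "rot": [0, 0, 0]},
])

```text
clock: 25.7
position: [395.3, -119.4, 189.2]
ee_rot: [0.925, -0.38, -0.001, 0.0]
contact_force: [0.8, 0.3, -0.2]
gripper_width: -0.1
grasp_force: 0.0
```

```bash
python3 - <<'E'
from h import *
st();p=imaging.get_image("side");x,y=385,230;k=4
I=cv2.resize(p["frame"][y:y+130,x:x+100,::-1],None,fx=k,fy=k,interpolation=2)
t=imaging.get_image("top");J=cv2.resize(t["frame"][180:310,395:495,::-1],None,fx=k,fy=k,interpolation=2)
cv2.imwrite("pics/p2.png",np.hstack([J,I]));save(t,"top2")
for d in(-210,):mv(U(d,0,55),225.2)
E
```

```text
t 25.7 P [ 395.3 -119.4  189.2] yaw_y -134.7 tilt 0.07 J [ 0.1   0.06 -0.54 -0.   -0.97  0.69] F [ 0.8  0.3 -0.2] w -0.1 g 0.0
to [ 387.  -222.5   55. ] lin [ 63.1  80.7 134.8] rot [-0.    -0.001  0.001] rows 2.7
```

View pics/p2.png

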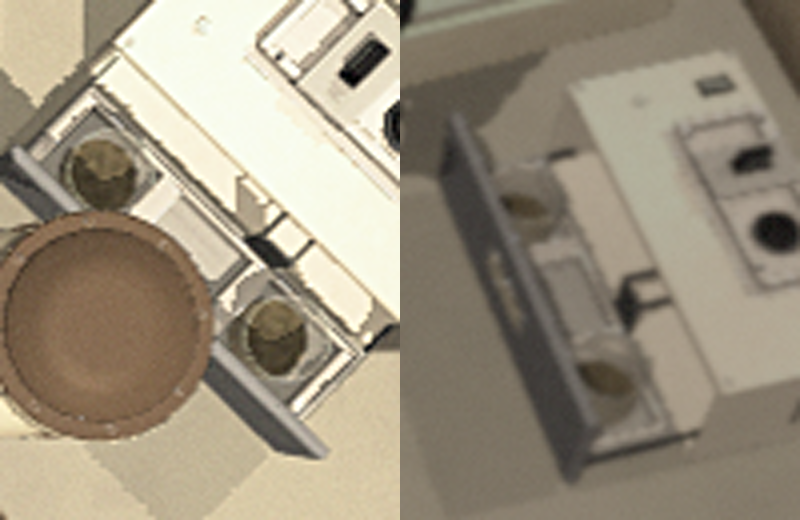

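Both beakers stand in wells 0 and 2: top crop (103,172) and (277,330). Next I bring the shut fingers down in front of the drawer.

```bash
python3 - <<'E'
from h import *
mv(U(-205,0,58),225.2)
t=imaging.get_image("top")
for r in models.spot_in(t,"beaker_1"):print(np.round(r["rect"]),r["score"])
E
```

```text
to [ 390.5 -226.    58. ] lin [ 68.1  80.7 131.9] rot [-0.    -0.001  0.001] rows 2.7
[451. 255. 478. 278.] 0.85
[410. 215. 432. 233.] 0.56
```

Request:
arm_command([
  {"grip": 0, "linear": [40, 50, 20], "rot": [0, 0, 0]},
  {"grip": 0, "linear": [66, 80, 60], "rot": [0, 0, 0]},
  {"grip": 0, "linear": [68, 81, 110], "rot": [0, 0, 0]},
  {"grip": 0, "linear": [68, 81, 132], "rot": [0, 0, 0]},
  {"grip": 0, "linear": [76, 81, 132], "rot": [0, 0, 0]},
  {"grip": 0, "linear": [84, 81, 132], "rot": [0, 0, 0]},
  {"grip": 0, "linear": [92, 81, 132], "rot": [0, 0, 0]},
  {"grip": 0, "linear": [100, 81, 132], "rot": [0, 0, 0]},
  {"grip": 0, "linear": [107, 81, 132], "rot": [0, 0, 0]},
  {"grip": 0, "linear": [114, 81, 132], "rot": [0, 0, 0]},
])

```text
clock: 27.15
position: [420.3, -258.1, 57.5]
ee_rot: [0.924, -0.382, -0.002, 0.0]
contact_force: [-4.3, 6.4, 2.4]
gripper_width: 0.3
grasp_force: 0.0
```

```bash
cat > u.py <<'E'
from h import *
st();s=arm.read_state();d=np.array(s["position"][:2])-O;c,n=np.cos(PSI),np.sin(PSI);F=s["contact_force"]
print("unit",np.round([c*d[0]+n*d[1],-n*d[0]+c*d[1]],1),"Fx",round(c*F[0]+n*F[1],1))
E
python3 u.py
```

```text
t 27.15 P [ 420.3 -258.1   57.5] yaw_y -134.9 tilt 0.27 J [-0.22  0.37 -0.53 -0.   -0.67  1.01] F [-4.3  6.4  2.4] w 0.3 g 0.0
unit [-161.3   -1.8] Fx -7.6
```

Request:
arm_command([
  {"grip": 0, "linear": [7, -1, 0], "rot": [0, 0, 0]},
  {"grip": 0, "linear": [14, -1, 0], "rot": [0, 0, 0]},
  {"grip": 0, "linear": [21, -1, 0], "rot": [0, 0, 0]},
  {"grip": 0, "linear": [28, -1, 0], "rot": [0, 0, 0]},
  {"grip": 0, "linear": [35, -1, 0], "rot": [0, 0, 0]},
  {"grip": 0, "linear": [42, -1, 0], "rot": [0, 0, 0]},
  {"grip": 0, "linear": [48, -1, 0], "rot": [0, 0, 0]},
  {"grip": 0, "linear": [53, -1, 0], "rot": [0, 0, 0]},
  {"grip": 0, "linear": [57, -1, 0], "rot": [0, 0, 0]},
  {"grip": 0, "linear": [60, -1, 0], "rot": [0, 0, 0]},
])

```text
clock: 28.4
position: [462.1, -299.3, 56.9]
ee_rot: [0.924, -0.382, -0.004, 0.0]
contact_force: [-6.3, 4.5, 1.0]
gripper_width: -0.3
grasp_force: 0.0
```

```bash
python3 u.py
```

```text
t 28.4 P [ 462.1 -299.3   56.9] yaw_y -134.9 tilt 0.45 J [-0.28  0.45 -0.39 -0.   -0.74  1.07] F [-6.3  4.5  1. ] w -0.3 g 0.0
unit [-102.6   -1.6] Fx -7.7
```

Request:
arm_command([
  {"grip": 0, "linear": [2, 0, 0], "rot": [0, 0, 0]},
  {"grip": 0, "linear": [4, 0, 0], "rot": [0, 0, 0]},
  {"grip": 0, "linear": [6, 0, 0], "rot": [0, 0, 0]},
  {"grip": 0, "linear": [8, 0, 0], "rot": [0, 0, 0]},
  {"grip": 0, "linear": [8, 0, 0], "rot": [0, 0, 0]},
])

```text
clock: 29.02
position: [463.6, -302.5, 56.0]
ee_rot: [0.924, -0.383, -0.009, -0.0]
contact_force: [-11.8, 10.6, 5.9]
gripper_width: -0.0
grasp_force: 0.0
```

```bash
python3 u.py
```

```text
t 29.02 P [ 463.6 -302.5   56. ] yaw_y -135.0 tilt 1.03 J [-0.29  0.46 -0.37 -0.   -0.76  1.07] F [-11.8  10.6   5.9] w -0.0 g 0.0
unit [-99.3  -2.8] Fx -15.9
```

Request:
arm_command([
  {"grip": 0, "linear": [2, 0, 0], "rot": [0, 0, 0]},
  {"grip": 0, "linear": [4, 0, 0], "rot": [0, 0, 0]},
  {"grip": 0, "linear": [4, 0, 0], "rot": [0, 0, 0]},
])

```text
clock: 29.4
position: [462.7, -303.0, 55.0]
ee_rot: [0.924, -0.383, -0.013, -0.001]
contact_force: [-17.1, 19.5, 8.3]
gripper_width: 0.1
grasp_force: 0.0
```

```bash
python3 u.py
```

```text
t 29.4 P [ 462.7 -303.    55. ] yaw_y -135.0 tilt 1.55 J [-0.29  0.47 -0.36 -0.01 -0.77  1.08] F [-17.1  19.5   8.3] w 0.1 g 0.0
unit [-99.5  -3.7] Fx -25.9
```

Request:
arm_command([
  {"grip": 0, "linear": [-6, 0, 0], "rot": [0, 0, 0]},
  {"grip": 0, "linear": [-14, 0, 0], "rot": [0, 0, 0]},
  {"grip": 0, "linear": [-20, 0, 0], "rot": [0, 0, 0]},
  {"grip": 0, "linear": [-20, 0, 0], "rot": [0, 0, 0]},
])

```text
clock: 29.9
position: [461.0, -295.3, 58.3]
ee_rot: [0.925, -0.381, 0.002, 0.0]
contact_force: [0.4, 0.2, -0.2]
gripper_width: -0.0
grasp_force: 0.0
```

```bash
python3 u.py
```

```text
t 29.9 P [ 461.  -295.3   58.3] yaw_y -134.8 tilt 0.18 J [-0.27  0.44 -0.4   0.   -0.72  1.06] F [ 0.4  0.2 -0.2] w -0.0 g 0.0
unit [-106.2    0.6] Fx 0.1
```

Latched: the force is zero after backing off. I go up and over to the catch tab.

Request:
arm_command([
  {"grip": 0, "linear": [-25, 0, 0], "rot": [0, 0, 0]},
  {"grip": 0, "linear": [-25, 0, -50], "rot": [0, 0, 0]},
  {"grip": 0.3, "linear": [-25, 0, -110], "rot": [0, 0, 0]},
  {"grip": 0.6, "linear": [20, -10, -122], "rot": [0, 0, 0]},
  {"grip": 0.6, "linear": [70, -22, -122], "rot": [0, 0, 0]},
  {"grip": 0.6, "linear": [121, -22, -122], "rot": [0, 0, 0]},
  {"grip": 0.6, "linear": [121, -22, -122], "rot": [0, 0, 0]},
  {"grip": 0.6, "linear": [121, -22, -122], "rot": [0, 0, 0]},
])

```text
clock: 30.9
position: [561.0, -364.6, 178.9]
ee_rot: [0.924, -0.382, -0.0, 0.0]
contact_force: [-0.1, 0.2, -0.6]
gripper_width: 51.2
grasp_force: 0.0
```

```bash
python3 u.py; python3 - <<'E'
from h import *
mv([563,-365,129],225.2)
E
```

```text
t 30.9 P [ 561.  -364.6  178.9] yaw_y -134.9 tilt 0.06 J [-0.33  0.5   0.05  0.   -1.13  1.12] F [-0.1  0.2 -0.6] w 51.2 g 0.0
unit [13.6 21.8] Fx -0.2
to [ 563 -365  129] lin [ 1.7 -1.2 49.9] rot [ 0.001  0.    -0.001] rows 0.8
```

Request:
arm_command([
  {"grip": 0.6, "linear": [1.5, -1, 25], "rot": [0, 0, 0]},
  {"grip": 0.6, "linear": [1.5, -1, 42], "rot": [0, 0, 0]},
  {"grip": 0.6, "linear": [1.5, -1, 51], "rot": [0, 0, 0]},
  {"grip": 0.6, "linear": [1.5, -1, 51], "rot": [0, 0, 0]},
  {"grip": 0.05, "linear": [1.5, -1, 51], "rot": [0, 0, 0]},
  {"grip": 0.05, "linear": [1.5, -1, 51], "rot": [0, 0, 0]},
  {"grip": 0.05, "linear": [1.5, -1, 51], "rot": [0, 0, 0]},
  {"grip": 0.05, "linear": [1.5, -1, 51], "rot": [0, 0, 0]},
  {"grip": 0.05, "linear": [1.5, -1, 51], "rot": [0, 0, 0]},
])

```text
clock: 32.02
position: [563.2, -365.1, 129.2]
ee_rot: [0.924, -0.381, 0.001, 0.001]
contact_force: [-0.3, 0.1, 4.8]
gripper_width: 8.2
grasp_force: 62.6
```

Request:
arm_command([
  {"grip": 0.05, "linear": [0, 10, 0], "rot": [0, 0, 0]},
  {"grip": 0.05, "linear": [0, 20, 0], "rot": [0, 0, 0]},
  {"grip": 0.05, "linear": [0, 30, 0], "rot": [0, 0, 0]},
  {"grip": 0.05, "linear": [0, 40, 0], "rot": [0, 0, 0]},
  {"grip": 0.05, "linear": [0, 47, 0], "rot": [0, 0, 0]},
  {"grip": 0.05, "linear": [0, 51, 0], "rot": [0, 0, 0]},
  {"grip": 0.05, "linear": [0, 54, 0], "rot": [0, 0, 0]},
  {"grip": 0.05, "linear": [0, 56, 0], "rot": [0, 0, 0]},
  {"grip": 0.05, "linear": [0, 56, 0], "rot": [0, 0, 0]},
])

```text
clock: 33.15
position: [527.8, -401.0, 129.1]
ee_rot: [0.925, -0.381, 0.003, -0.002]
contact_force: [8.4, 13.4, 5.8]
gripper_width: 8.0
grasp_force: 62.7
```

```bash
python3 u.py
```

```text
t 33.15 P [ 527.8 -401.   129.1] yaw_y -134.8 tilt 0.47 J [-0.41  0.53 -0.03 -0.01 -1.01  1.2 ] F [ 8.4 13.4  5.8] w 8.0 g 62.7
unit [ 15.7 -27.4] Fx -3.4
```

At the stop (16 N), back where it started. I release and lift.

Request:
arm_command([
  {"grip": 0.05, "linear": [0, -4, 0], "rot": [0, 0, 0]},
  {"grip": 0.4, "linear": [0, -4, 0], "rot": [0, 0, 0]},
  {"grip": 0.4, "linear": [0, -4, 0], "rot": [0, 0, 0]},
  {"grip": 0.4, "linear": [0, -4, 0], "rot": [0, 0, 0]},
  {"grip": 0.4, "linear": [0, -4, -50], "rot": [0, 0, 0]},
  {"grip": 0.4, "linear": [0, -4, -110], "rot": [0, 0, 0]},
  {"grip": 0.4, "linear": [-50, -40, -120], "rot": [0, 0, 0]},
  {"grip": 0.4, "linear": [-100, -70, -120], "rot": [0, 0, 0]},
  {"grip": 0.4, "linear": [-150, -100, -120], "rot": [0, 0, 0]},
  {"grip": 0.4, "linear": [-200, -130, -120], "rot": [0, 0, 0]},
])

```text
clock: 34.4
position: [472.4, -170.1, 248.1]
ee_rot: [0.924, -0.382, -0.0, 0.0]
contact_force: [0.9, 1.7, -0.3]
gripper_width: 34.1
grasp_force: 0.0
```

```bash
python3 - <<'E'
from h import *
st();t=imaging.get_image("top");s=imaging.get_image("side")
a=cv2.resize(t["frame"][140:290,395:545,::-1],(400,400),interpolation=2);b=cv2.resize(s["frame"][160:360,320:520,::-1],(400,400),interpolation=2)
cv2.imwrite("pics/f.png",np.hstack([a,b]))
E
```

```text
t 34.4 P [ 472.4 -170.1  248.1] yaw_y -134.9 tilt 0.05 J [-0.02  0.16 -0.26  0.   -1.15  0.81] F [ 0.9  1.7 -0.3] w 34.1 g 0.0
```

View pics/f.png

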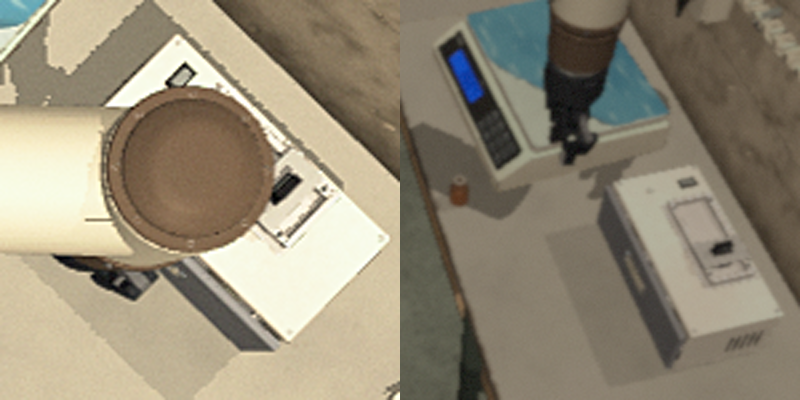

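The drawer is shut (side crop (640,290)), the catch covers the button (tab at (720,247)), and the amber bottle stands at (458,190).

```bash
python3 -c "
from bench import job;print(job.job_done())"
```

```text
the job is handed in; nothing more can be done
None
```

I put both beakers found on the desk upright in the dryer, in wells 0 and 2. The drawer is latched shut and the catch is slid back over the button. I left the vial, the amber bottle and the purple look-alike alone, and handed the job in at about 34 s.

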